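Sort the saw bench tools back into their foam inserts

TASK

The block plane, the tape measure and the sliding bevel have been left lying on one another's foam inserts. Put each tool down flat, right way up, into the insert whose pocket is cut for it; the bevel's blade must be folded fully into its stock, or it will not go in.

Things in the scene. Friction and masses are not known exactly. Their poses are not given: they have to be found in the camera images.
- block_plane: Metal block plane with a pale cap; sole 50 x 160 mm, 47 mm high, 0.72 kg. Origin: centre of the sole; y along its length, z up. Its upright iron sides, 50 mm apart, 5 to 28 mm above the sole over |y| < 65 mm, can be gripped; the cap above is 36 to 40 mm wide. Starts on top of the tape's insert (sole at z = 20 mm), bridging the pocket.
- tape_measure: Black and yellow tape measure lying flat, 0.34 kg. Case: x -34 to +33 mm (grip across this), y -25 to +47 mm, upright sides 38 mm high, 49 mm over the button; the tape's hook end sticks out to y = -47 mm. Origin: on the underside, middle of the 68 x 94 mm outline; y lengthwise, z up. Starts on top of the bevel's insert (underside at z = 20 mm).
- bevel: Sliding bevel lying flat: dark wooden stock with brass ends, 124 (x) x 30 (y) x 26 (z) mm, 0.28 kg, and a steel blade that swings level out of a slot. Origin: centre of the stock's underside. Pivot: x = +48 mm, y = 0. Grip across the 30 mm, clear of the blade (x = -22 mm). Starts open on top of the plane's insert (z = 20 mm). Bench is clear from x 0.25 to 0.37, y -0.40 to -0.22 m.
- blade (a joint): Blade angle, rad; starts at 1.1 to 1.75, at most 2.6. 0: folded, inside the stock's outline, pointing from the pivot to the stock's -x; grows counterclockwise from above (1.57: to -y). Friction hinge, 0.02 N m, stays where left. With the stock on the bench a light push turns the blade and does not shift the stock; squeezing it across the stock's width closes it.
- blade_tip (a point): On the middle line of the blade at its free end, 95 mm from the pivot. The blade is 22 mm wide, 4 mm thick, its mid plane 13 mm above the underside of the stock.
- plane_insert: Fixed dark foam insert 204 x 94 mm, 20 mm thick, with one rectangular pocket 174 x 64 mm, open on top, 12 mm deep, pale grey floor 8 mm above the bench, 15 mm land all round. The longest; takes the block plane lengthwise, either way round, 7 mm to spare all round. Origin: centre of the underside; x along the pocket, z up.
- tape_insert: Fixed dark foam insert 138 x 112 mm, 20 mm thick, with one rectangular pocket 108 x 82 mm, open on top, 12 mm deep, pale grey floor 8 mm above the bench, 15 mm land all round. The short, wide one; takes the tape measure, its y along the pocket, either way round, 7 mm to spare all round. Origin: centre of the underside; x along the pocket, z up.
- bevel_insert: Fixed dark foam insert 168 x 74 mm, 20 mm thick, with one rectangular pocket 138 x 44 mm, open on top, 12 mm deep, pale grey floor 8 mm above the bench, 15 mm land all round. The narrow one; takes the folded bevel lengthwise, either way round, 7 mm to spare all round. Origin: centre of the underside; x along the pocket, z up.

How it is judged:
By the outcome, as a careful person would: the job done as asked, in the order asked, and still so for the second after the job is handed in, with the robot touching nothing.
It also fails if it takes over 125 s, if anything falls off the work surface, if the arm or the gripper's body presses on something with over 40 N, if the wrist force passes 120 N, or if a joint passes its speed limit or range.

ROBOT

A 7-joint arm with a two-finger parallel gripper is mounted at the origin on the work surface; the furniture and walls round the work are solid. World frame = base frame: x ahead of the robot, y to its left, z up, the work surface at z = 0. Lengths are in m, angles in degrees, forces in N, time in s.
With the tool pointing down it reaches from about 0.425 to 0.875 m from the base axis. Payload 8.4 kg.
Tool frame: the origin (TCP) lies at the very end of the fingers, on their centre line; the grasp point (between the pads) lies 19 mm behind it (ctrl.tcp_to_grasp is the z of the grasp point in the tool frame, in m); z points along the fingers, y is the line along which they close (so a half turn about z gives the same grasp; the last joint's range is limited). The gripper opens to 87 mm and grips with 3 to 60 N. Pads are 19 mm wide; open, the fingers measure 117 mm over their backs; the gripper's body (75 mm by 190 mm) begins 51 mm behind the grasp point.
Start: joints at [61.983, 19.091, 2.286, 83.961, -0.768, 76.965, -3.352], TCP at [0.247, -0.601, 0.223] pointing down, gripper open.
Joint ranges: [-147.57, 147.57], [-21.85, 119.76], [-74.77, 79.35], [14.55, 137.4], [-85.83, 265.84], [4.83, 119.75], [-152.11, 152.11]. Speed limits (degrees/s): [127.2, 127.2, 159.86, 159.86, 180, 180, 180].

INTERFACE

Orientations are given as a 3x3 rotation matrix whose columns are the frame's x, y, z axes.
In Python, from bench import ctrl, solver, eyes gives the robot as it stands. Calls block until the motion is done:
- ctrl.move_ptp(position, orientation): joint-space move of the TCP to a pose.
- ctrl.movel(position, rotation=None, speed=0.15): straight line of the TCP; rotation=None keeps the orientation; speed is the mean speed in m/s.
- ctrl.move_j(angles): joint-space move.
- ctrl.set_gripper(opening, effort=None): finger opening in m; effort is the grip in N (None keeps the last); returns when the fingers have stopped.
- ctrl.dwell(seconds).
- solver.solve_ik(position, orientation): joint angles nearest the present ones, or None.
- ctrl.get_state(): the state.
- eyes.camera(name): name is "side" or "top"; returns (picture, depth): 384x512x3 uint8, red, green, blue; 384x512 float32, m along the optical axis (not along the pixel's ray), 0 where there is no reading.
- eyes.camera_params(name): a dict with "mtx" (3x3 intrinsics, pixels), "extrinsics" (4x4, takes a point from world to camera coordinates). Camera axes: x right, y down, z forward; pixel columns grow to the right and rows downward; lengths in m; the calibration is good to about 2 mm. A picture is of the moment at which its call begins. camera_params takes no time and is no camera call.
A pose or a line that the arm cannot do raises ctrl.Unreachable and nothing moves.
- ctrl.hand_in(): hands the job in; it is judged then, once.
The state is a dict: "time_s": time; "joints": joint angles; "dq": joint speeds; "joint_efforts": joint torques, N m; "tool_pos": TCP position; "tcp_rot": TCP orientation; "ft_force": force on the tool from outside, world axes, zero at the start; "wrist_torque": the same for the moment, N m; "grip_width": finger opening in m; "grip_force": force on a finger pad.
Only numpy, scipy, OpenCV 4.12 (cv2) and the standard library are available. Lean on these libraries where they do the work, as an engineer would, in place of code of your own. Each camera call takes 0.05 s, during which the arm holds its last target. There are 200 camera calls.

## Working session

There is one attempt and no reset: what is moved stays moved. The work goes in short steps, each a Python script; the robot and the scene stay as the last script left them, time stands still between calls to the robot, and variables do not carry over. Pictures are saved under pics/ and viewed, at most 14 in all, crops included, and the job is handed in when it is done.

```bash
ls; mkdir -p pics
python3 - <<'E'
from bench import ctrl, solver, eyes
import cv2,numpy as np
np.set_printoptions(precision=4,suppress=True)
for n in("top","side"):
    p,d=eyes.camera(n); cv2.imwrite(f"pics/{n}0.png",p[...,::-1]); np.save(f"pics/{n}0.npy",d)
    c=eyes.camera_params(n); print(c["mtx"]);print(np.array(c["extrinsics"]))
s=ctrl.get_state();print(s["time_s"],s["tcp_rot"],ctrl.tcp_to_grasp)
E
```

```text
pics
[[429.6133   0.     254.6643]
 [  0.     429.6133 196.2938]
 [  0.       0.       1.    ]]
[[ 0.0183 -0.9995 -0.0252  0.0948]
 [-0.9891 -0.0144 -0.1462  0.4611]
 [ 0.1458  0.0276 -0.9889  0.8407]
 [ 0.      0.      0.      1.    ]]
[[431.2703   0.     251.8525]
 [  0.     431.2703 190.2706]
 [  0.       0.       1.    ]]
[[ 0.8346 -0.5505  0.0183 -0.3223]
 [-0.3011 -0.4839 -0.8217  0.234 ]
 [ 0.4612  0.6803 -0.5696  0.6214]
 [ 0.      0.      0.      1.    ]]
0.1 [[ 0.925   0.38   -0.0007]
 [ 0.38   -0.925   0.0013]
 [-0.0001 -0.0015 -1.    ]] -0.0187
```

View pics/top0.png

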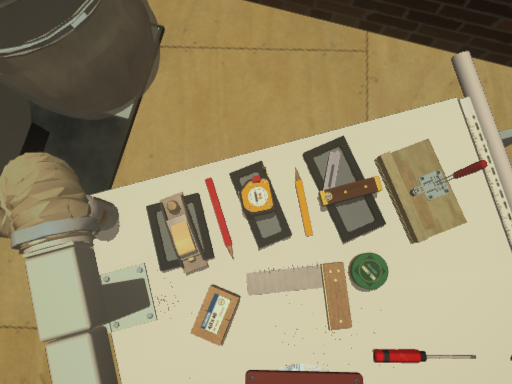

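View pics/side0.png

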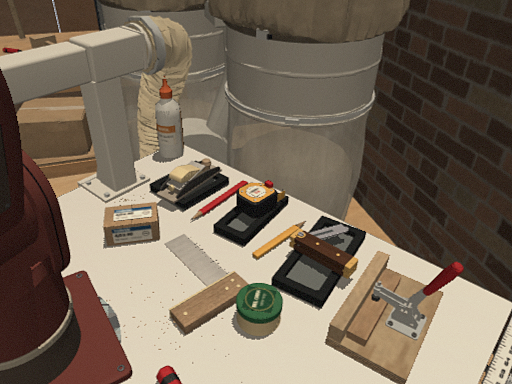

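The top view shows the plane at px (183,232) on the short wide insert. The tape is at (258,195) on the narrow insert. The bevel is at (350,190) on the long insert, with its pivot at the left end and the blade pointing up the picture. A lamp post stands near the plane, at (125,300), and a toggle clamp near the long insert, at (430,185). Next I'll measure the poses.

```bash
cat > h.py <<'E'
from bench import ctrl, solver, eyes
import cv2,numpy as np
np.set_printoptions(precision=4,suppress=True)
def cloud(n,d):
    c=eyes.camera_params(n);K=np.array(c["mtx"]);E=np.array(c["extrinsics"])
    v,u=np.mgrid[:d.shape[0],:d.shape[1]]
    p=np.stack([(u-K[0,2])/K[0,0]*d,(v-K[1,2])/K[1,1]*d,d],-1)
    w=(p-E[:3,3])@E[:3,:3]; w[d==0]=np.nan
    return w
def onplane(n,uv,z):
    c=eyes.camera_params(n);K=np.array(c["mtx"]);E=np.array(c["extrinsics"])
    uv=np.atleast_2d(np.array(uv,float))
    r=np.c_[(uv[:,0]-K[0,2])/K[0,0],(uv[:,1]-K[1,2])/K[1,1],np.ones(len(uv))]@E[:3,:3]
    o=-E[:3,:3].T@E[:3,3]
    return (o+r*((z-o[2])/r[:,2])[:,None])[:,:2]
def rect(xy):  # centre, (long,short), angle of long axis in deg
    (cx,cy),(a,b),t=cv2.minAreaRect((np.asarray(xy)*1000).astype(np.float32))
    if a<b:a,b,t=b,a,t+90
    return np.round([cx,cy,a,b],1),round((t+90)%180-90,1)
E
python3 - <<'E'
from h import *
p=cv2.imread("pics/top0.png");d=np.load("pics/top0.npy");W=cloud("top",d)
X,Y,Z=[W[...,i] for i in range(3)]
for (u,v) in [(280,330),(430,330),(175,255),(300,150)]:print(W[v,u])
hsv=cv2.cvtColor(p,cv2.COLOR_BGR2HSV)
# inserts: dark & z<.03
for nm,(u0,u1,v0,v1) in dict(tape=(140,220,180,280),bev=(225,295,155,255),plane=(298,390,130,250)).items():
    m=np.zeros(d.shape,np.uint8);m[v0:v1,u0:u1]=1
    ins=m&(hsv[...,2]<75)&(abs(Z-.020)<.006)
    n,l,st,_=cv2.connectedComponentsWithStats(ins.astype(np.uint8),connectivity=8)
    pix=np.argwhere((ins>0)&np.isin(l,[i for i in range(1,n) if st[i,4]>25]))[:,::-1]
    print(nm,"insert",rect(onplane("top",pix,.02)),len(pix))
    t=(m>0)&(Z>.029)&(Z<.08)
    n,l,st,_=cv2.connectedComponentsWithStats(t.astype(np.uint8));i=1+np.argmax(st[1:,4]);t=l==i
    print("  tool",rect(W[t][:,:2]),np.percentile(Z[t],[5,50,95]),t.sum(),W[t][:,:2].mean(0))
# heightmap overlay, enlarged
z=np.clip(Z,0,.1)*2550;z=np.nan_to_num(z).astype(np.uint8)
z=cv2.applyColorMap(z,cv2.COLORMAP_JET)
c=np.vstack([cv2.resize(a[130:285,130:470],None,fx=1.9,fy=1.9,interpolation=cv2.INTER_CUBIC) for a in(p,z)])
cv2.imwrite("pics/z0.png",c)
for q in [(.25,-.4),(.37,-.4),(.37,-.22),(.25,-.22)]:
    c=eyes.camera_params("top");pp=np.array(c["extrinsics"])@[*q,0,1];print((np.array(c["mtx"])@pp[:3]/pp[2])[:2])
E
```

```text
[0.1918 0.0471 0.0005]
[ 0.1984 -0.2537 -0.0001]
[0.3382 0.2651 0.0119]
[ 0.567   0.0076 -0.0015]
tape insert (array([387.3, 256.1, 136.1, 110.2]), 15.6) 1089
  tool (array([386.9, 249.3, 143.9,  50.9]), 21.4) [0.0354 0.0566 0.0674] 1305 [0.3769 0.2431]
bev insert (array([446.8,  91.8, 165.7,  71.7]), 22.9) 966
  tool (array([468. , 102.2,  94.6,  68. ]), 12.2) [0.0505 0.0604 0.0646] 1185 [0.4562 0.0975]
plane insert (array([481.9, -79.8, 201. ,  94.8]), 24.4) 1602
  tool (array([508. , -79.9, 124.2, 103.2]), -74.1) [0.0339 0.0459 0.0493] 1376 [ 0.4851 -0.0782]
[502.2823 305.1893]
[498.4455 245.3232]
[410.0989 243.7973]
[412.1396 303.2912]
```

View pics/z0.png

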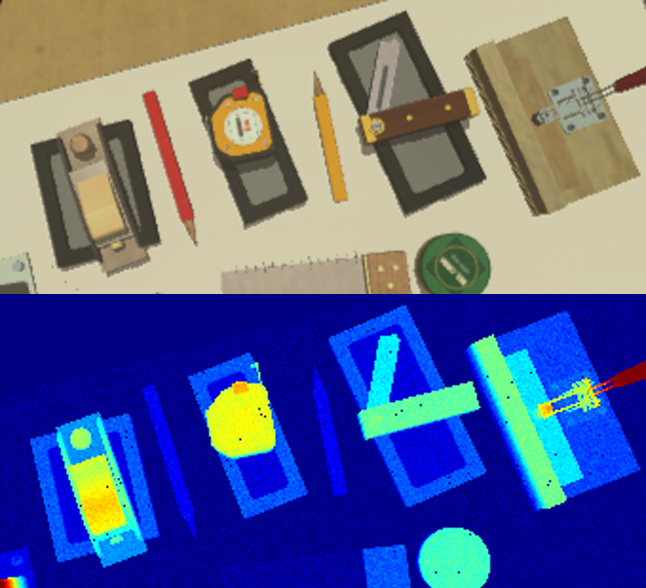

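Insert sizes match the given ones: 136x110, 166x72 and 201x95 mm. The tape's outline also matches, at 94.6x68 mm with the hook at the upper end. Next I'll refine the plane and bevel, then look for a reachable layout for folding.

```bash
cat >> h.py <<'E'
def down(yaw):  # tool pointing down, closing line (tool y) along yaw deg
    a=np.radians(yaw);y=np.array([np.cos(a),np.sin(a),0]);z=np.array([0,0,-1.])
    return np.c_[np.cross(y,z),y,z]
def u(deg): return np.array([np.cos(np.radians(deg)),np.sin(np.radians(deg))])
def comp(m):
    n,l,st,_=cv2.connectedComponentsWithStats(m.astype(np.uint8));return l==1+np.argmax(st[1:,4])
def box(u0,u1,v0,v1):
    m=np.zeros((384,512),bool);m[v0:v1,u0:u1]=1;return m
E
python3 - <<'E'
from h import *
d=np.load("pics/top0.npy");W=cloud("top",d);Z=W[...,2]
for t in(.025,.026,.028): print("plane",t,rect(W[comp(box(140,220,180,285)&(Z>t)&(Z<.09))][:,:2]))
for t in(.03,.045,.05): print("tape",t,rect(W[comp(box(228,295,155,255)&(Z>t)&(Z<.09))][:,:2]))
S=comp(box(300,390,130,250)&(Z>.0405)&(Z<.06));r=rect(W[S][:,:2]);print("stock",r,np.median(Z[S]))
B=comp(box(300,390,130,192)&(Z>.029)&(Z<.039));rb=rect(W[B][:,:2]);print("blade",rb,np.median(Z[B]))
th=(rb[1]-r[1])%180;print("theta approx",th, "or",th-180)
# layouts
th=66
for phi in(105,120,135,150):
  for cx in(.29,.30,.31,.32):
    for cy in(-.33,-.32,-.31,-.30):
      c=np.array([cx,cy]);P=c+.048*u(phi);ok=True
      tip=P+.106*u(phi+180+th)
      ends=[c+.062*u(phi),c-.062*u(phi),tip]
      if not all(.235<e[0]<.375 and -.40<e[1]<-.215 for e in ends):continue
      if solver.solve_ik([*(c-.022*u(phi)),.014],down(phi-90)) is None and solver.solve_ik([*(c-.022*u(phi)),.014],down(phi+90)) is None:continue
      n=0
      for a in range(th+8,10,-10):
        b=phi+180+a;q=P+.08*u(b)+.021*u(b+90)
        n+=any(solver.solve_ik([*q,.007],down(b+k)) is not None for k in(0,180))
      print(phi,c,n,len(range(th+8,10,-10)))
E
```

```text
plane 0.025 (array([384.8, 248.5, 159.6,  50.9]), 21.4)
plane 0.026 (array([384.8, 248.5, 159.4,  50.9]), 21.4)
plane 0.028 (array([386.6, 249.2, 153. ,  50.9]), 21.4)
tape 0.03 (array([468. , 102.2,  94.6,  68. ]), 12.2)
tape 0.045 (array([458.2, 100.1,  74.5,  67.9]), 11.9)
tape 0.05 (array([458.2,  99.9,  74.5,  67.6]), 11.8)
stock (array([472.9, -89.9, 124.1,  30.1]), -74.1) 0.04701611474963229
blade (array([515.9, -54.1,  84.5,  22.2]), -10.6) 0.03601525371244265
theta approx 63.49999999999999 or -116.5
120 [ 0.29 -0.33] 7 7
120 [ 0.29 -0.32] 7 7
120 [ 0.29 -0.31] 7 7
120 [ 0.29 -0.3 ] 7 7
135 [ 0.29 -0.33] 7 7
135 [ 0.29 -0.32] 7 7
135 [ 0.29 -0.31] 7 7
135 [ 0.29 -0.3 ] 7 7
135 [ 0.3  -0.33] 7 7
135 [ 0.3  -0.32] 7 7
135 [ 0.3  -0.31] 7 7
135 [ 0.3 -0.3] 7 7
150 [ 0.29 -0.33] 7 7
150 [ 0.29 -0.32] 7 7
150 [ 0.29 -0.31] 7 7
150 [ 0.3  -0.33] 7 7
150 [ 0.3  -0.32] 7 7
150 [ 0.3  -0.31] 7 7
150 [ 0.31 -0.33] 7 7
150 [ 0.31 -0.32] 7 7
150 [ 0.31 -0.31] 7 7
150 [ 0.32 -0.33] 7 7
150 [ 0.32 -0.32] 7 7
150 [ 0.32 -0.31] 7 7
```

Every measured size agrees with the spec, and theta is about 63.5°. Now I'll pick up the bevel and lay it on the clear bench.

```bash
cat >> h.py <<'E'
def st(tag):
    s=ctrl.get_state();print(tag,round(s["time_s"],1),np.array(s["tool_pos"]),"w %.4f f %.1f"%(s["grip_width"],s["grip_force"]),np.array(s["ft_force"]));return s
def pickplace(p0,yaw0,z0,p1,yaw1,z1,w,dz,eff=40,zt=.17):
    """grip tool centre p0 (closing line yaw0, underside z0) and set it at p1; dz: fingertip above underside"""
    best=None
    for k in(0,180):
        qs=[solver.solve_ik([*p,z],down(y+k)) for p,y,z in((p0,yaw0,z0+dz),(p0,yaw0,zt),(p1,yaw1,zt),(p1,yaw1,z1+dz))]
        if any(q is None for q in qs):continue
        m=max(abs(q[6]) for q in qs)+np.abs(np.array(qs[1])-ctrl.get_state()["joints"]).max()
        if best is None or m<best[0]:best=(m,k)
    k=best[1];R0,R1=down(yaw0+k),down(yaw1+k)
    ctrl.set_gripper(min(.087,w+.022))
    ctrl.move_ptp([*p0,zt],R0);ctrl.movel([*p0,z0+dz+.03],speed=.25);ctrl.movel([*p0,z0+dz],speed=.08)
    ctrl.set_gripper(0,eff);st("gripped")
    ctrl.movel([*p0,z0+dz+.04],speed=.1);ctrl.movel([*p0,zt],speed=.25);s=st("lifted")
    if s["grip_width"]<w-.006: raise SystemExit("grasp failed")
    ctrl.move_ptp([*p1,zt],R1);ctrl.movel([*p1,z1+dz+.03],speed=.25);ctrl.movel([*p1,z1+dz+.001],speed=.05);st("down")
    ctrl.set_gripper(min(.087,w+.016));ctrl.movel([*p1,z1+dz+.03],speed=.1);ctrl.movel([*p1,zt],speed=.3);st("done")
E
python3 - <<'E'
from h import *
c0=np.array([.4729,-.0899]);phi0=105.9
c1=np.array([.293,-.32]);phi1=125
pickplace(c0-.022*u(phi0),phi0-90,.020,c1-.022*u(phi1),phi1-90,0,.030,.013)
for n in("top","side"):
    p,d=eyes.camera(n); cv2.imwrite(f"pics/{n}1.png",p[...,::-1]); np.save(f"pics/{n}1.npy",d)
E
```

```text
gripped 4.6 [ 0.4792 -0.1111  0.0333] w 0.0298 f 40.0 [0.48   0.4475 1.8379]
lifted 5.7 [ 0.4784 -0.1111  0.1689] w 0.0298 f 40.0 [-1.1994  0.4079 -3.6861]
down 8.2 [ 0.3056 -0.338   0.0137] w 0.0298 f 40.0 [-0.2898 -0.1472 -2.8577]
done 9.8 [ 0.3055 -0.338   0.1698] w 0.0461 f 0.0 [-0.6056  0.5387 -0.1372]
```

View pics/top1.png

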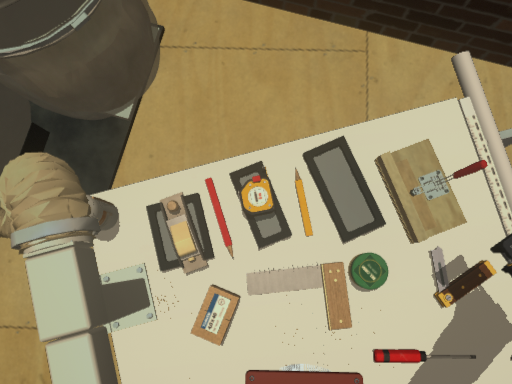

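The bevel lies on the bench at px (468,283), still open with its blade up to (437,250). The gripper shows at the right edge, clear of it. Now I'll measure it and fold the blade.

```bash
cat > bev.py <<'E'
from h import *
def bev(tag,see=True):
    p,d=eyes.camera("top");cv2.imwrite(f"pics/{tag}.png",p[...,::-1]);W=cloud("top",d);Z=W[...,2]
    reg=(W[...,0]>.22)&(W[...,0]<.40)&(W[...,1]>-.415)&(W[...,1]<-.2)
    S=comp(reg&(Z>.0205)&(Z<.031));r=rect(W[S][:,:2]);print("stock",r,np.median(Z[S]))
    B=reg&(Z>.0095)&(Z<.0195);B=cv2.morphologyEx(B.astype(np.uint8),cv2.MORPH_OPEN,np.ones((3,3)))
    if B.sum()>10:B=comp(B);rb=rect(W[B][:,:2]);print("blade",rb,B.sum(),np.median(Z[B]));
    else:rb=None;print("no blade visible")
    return r,rb
E
python3 - <<'E'
from bev import *
bev("b1")
E
```

```text
stock (array([ 292.7, -319.3,  124.4,   31.3]), -55.0) 0.026802833509178604
blade (array([ 320.5, -272.1,   86.7,   23.6]), 8.7) 478 0.015648998324975075
```

Run:
```python
from bev import *
c=np.array([.2927,-.3193]);phi=125.;P=c+.048*u(phi)
def q(th,gap=0,r=.075): b=phi+180+th;return P+r*u(b)+(.0205+gap)*u(b+90)
ths=[63.7,52,40,28,15]
def ch(k):
    qs=[solver.solve_ik([*q(t,g),.006],down(phi+180+t+k)) for t,g in[(64,.015)]+[(t,0) for t in ths]]
    return None if any(x is None for x in qs) else max(abs(x[6]) for x in qs)
o=[(ch(k),k) for k in(0,180) if ch(k) is not None];print(o);k=min(o)[1]
R=lambda t:down(phi+180+t+k)
ctrl.set_gripper(0,10)
a=q(64,.015);ctrl.move_ptp([*a,.12],R(64));ctrl.movel([*a,.006],speed=.15)
for t in ths: ctrl.movel([*q(t),.006],R(t),speed=.06)
st("pushed")
a=q(15,.02);ctrl.movel([*a,.006],speed=.1);ctrl.movel([*a,.12],speed=.25)
ctrl.move_ptp([.33,-.45,.2],R(15))
bev("b2")
```

```text
[(np.float64(35.71516104349234), 0), (np.float64(150.89574030706945), 180)]
pushed 14.7 [ 0.3359 -0.3119  0.0059] w 0.0004 f 0.0 [ 0.0275 -0.2258  0.1447]
stock (array([ 292.5, -319.6,  124.7,   31.2]), -55.4) 0.026814703320279867
blade (array([ 319.4, -320.5,   65.9,   17.5]), -52.0) 202 0.015553865451154055
```

Run:
```python
from bev import *
c=np.array([.2925,-.3196]);phi=124.8
g=c-.036*u(phi);R=down(phi-90)
ctrl.set_gripper(.087)
ctrl.move_ptp([*g,.12],R);ctrl.movel([*g,.006],speed=.15)
ctrl.set_gripper(0,15);st("sq");ctrl.set_gripper(0,40);st("sq")
ctrl.set_gripper(.07);ctrl.movel([*g,.15],speed=.25)
ctrl.move_ptp([.33,-.45,.2],R)
bev("b3")
p=cv2.imread("pics/b3.png");cv2.imwrite("pics/b3c.png",cv2.resize(p[220:330,390:512],None,fx=4,fy=4,interpolation=cv2.INTER_CUBIC))
```

```text
sq 20.9 [ 0.313  -0.3491  0.006 ] w 0.0298 f 15.0 [1.3823 0.6311 0.2485]
sq 21.1 [ 0.313  -0.3491  0.006 ] w 0.0297 f 40.0 [-0.3596 -0.0222  0.4221]
stock (array([ 292.2, -319.6,  124.4,   31.6]), -55.5) 0.02678148653613495
no blade visible
```

View pics/b3c.png

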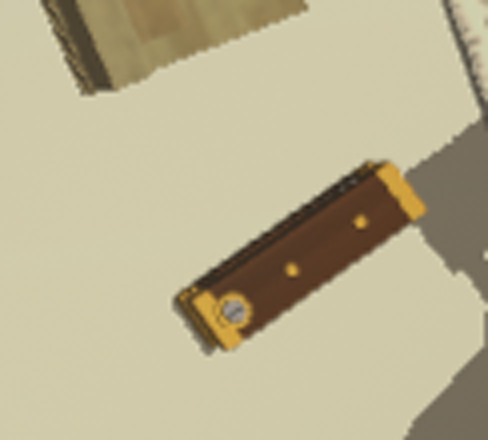

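The crop shows the blade completely inside the stock's outline, with nothing sticking out along either side of the stock, px (180,300) to (425,215). Before moving the plane, I'll check clearance to the lamp post.

Run:
```python
from h import *
for n in("top","side"):
    W=cloud(n,np.load(f"pics/{n}0.npy")).reshape(-1,3)
    for lo,hi in((.075,.16),(.16,.3),(.3,.6),(.6,1.2)):
        m=(W[:,2]>lo)&(W[:,2]<hi)&(W[:,0]>.1)&(W[:,0]<.7)&(W[:,1]>.1)&(W[:,1]<.6)
        D=W[m];
        if len(D):
            r=np.hypot(D[:,0]-.385,D[:,1]-.2485);i=r.argmin();print(n,lo,hi,len(D),"nearest",D[i],r[i],"ymin",D[:,1].min(),np.median(D,0))
# joint paths
for k in(0,180):
  for p,y,z in(((.3848,.2485),111.4,.0335),((.3848,.2485),111.4,.17),((.4819,-.0798),114.4,.0215)):
    print(k,solver.solve_ik([*p,z],down(y+k)))
```

```text
top 0.075 0.16 869 nearest [0.2893 0.3266 0.1157] 0.12353328911025871 ymin 0.3109641953225654 [0.283  0.3247 0.1174]
top 0.16 0.3 3492 nearest [0.373  0.3205 0.2837] 0.07302892454076547 ymin 0.2850338236111559 [0.2968 0.3239 0.2781]
top 0.3 0.6 14010 nearest [0.3718 0.3226 0.3002] 0.07530683449520668 ymin 0.2871404289298997 [0.3204 0.355  0.3276]
side 0.075 0.16 2867 nearest [0.2875 0.3226 0.1204] 0.12246545868237142 ymin 0.30763544053071246 [0.3859 0.3909 0.12  ]
side 0.16 0.3 7059 nearest [0.3782 0.3194 0.2852] 0.07118850663065418 ymin 0.2654997843130294 [0.2662 0.3207 0.264 ]
side 0.3 0.6 4749 nearest [0.3686 0.3209 0.3057] 0.07423455138475725 ymin 0.2668118029543647 [0.2548 0.3245 0.3213]
0 [ 20.6618  20.0166 -65.4241 119.1451  22.5056  54.4131  54.4592]
0 [ -5.1895   0.4513 -32.9459 112.0819   0.2656  67.5396  73.1639]
0 [ 41.1419  17.2756 -41.0543 116.4318  14.4776  51.2751 106.6175]
180 [  25.2001   23.8533  -71.7121  119.0271   27.4832   56.3076 -129.6291]
180 [ -18.4854   -0.1708  -19.7382  112.6371   -0.0624   67.5236 -106.7996]
180 [ 26.6061  14.4347 -24.6577 117.0808   7.8007  50.0152 -67.9929]
```

Run:
```python
from h import *
A=[cloud(n,np.load(f"pics/{n}0.npy")).reshape(-1,3) for n in("top","side")];W=np.vstack(A)
for lo in np.arange(.08,.6,.04):
    o=[]
    for x in np.arange(.2,.52,.04):
        D=W[(W[:,2]>lo)&(W[:,2]<lo+.04)&(W[:,0]>x)&(W[:,0]<x+.04)&(W[:,1]>.1)&(W[:,1]<.7)]
        o.append("%.3f"%np.sort(D[:,1])[3] if len(D)>8 else "  -  ")
    print("z%.2f"%lo,o)
p,d=eyes.camera("side");cv2.imwrite("pics/s3.png",p[...,::-1])
```

```text
z0.08 ['0.310', '0.310', '0.323', '  -  ', '0.396', '0.389', '0.398', '  -  ']
z0.12 ['0.310', '0.311', '0.322', '  -  ', '0.400', '0.390', '0.404', '  -  ']
z0.16 ['0.310', '0.312', '0.321', '  -  ', '0.450', '0.406', '0.408', '  -  ']
z0.20 ['0.310', '0.311', '0.321', '0.361', '  -  ', '0.373', '0.378', '0.411']
z0.24 ['0.297', '0.306', '0.316', '0.326', '0.321', '0.338', '0.360', '0.413']
z0.28 ['0.296', '0.304', '0.315', '0.327', '0.319', '0.334', '0.361', '  -  ']
z0.32 ['0.300', '0.306', '0.317', '0.330', '0.326', '0.347', '0.390', '  -  ']
z0.36 ['  -  ', '  -  ', '  -  ', '  -  ', '  -  ', '  -  ', '  -  ', '  -  ']
z0.40 ['  -  ', '  -  ', '  -  ', '  -  ', '  -  ', '  -  ', '  -  ', '  -  ']
z0.44 ['  -  ', '  -  ', '  -  ', '  -  ', '  -  ', '  -  ', '  -  ', '  -  ']
z0.48 ['  -  ', '  -  ', '  -  ', '  -  ', '  -  ', '  -  ', '  -  ', '  -  ']
z0.52 ['  -  ', '  -  ', '  -  ', '  -  ', '  -  ', '  -  ', '  -  ', '  -  ']
z0.56 ['  -  ', '  -  ', '  -  ', '  -  ', '  -  ', '  -  ', '  -  ', '  -  ']
```

View pics/s3.png

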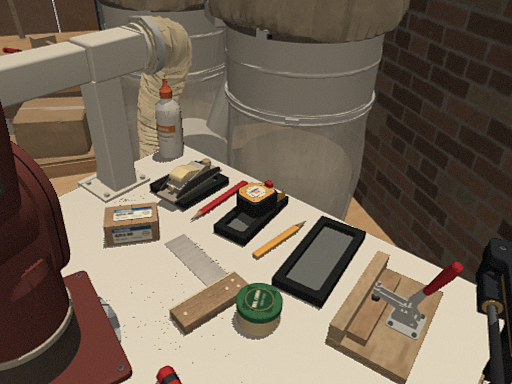

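The duct post (x < 0.32, y > 0.31) and the overhead duct (z > 0.24, y > 0.30) are close to the plane. I'll measure the gripper's vertical profile with the side camera before going in.

Run:
```python
from h import *
yaw=111.4;p0=np.array([.48,-.05])
R=down(yaw);ctrl.move_ptp([*p0,.2],R);st("at")
for n in("side","top"):
    p,d=eyes.camera(n);cv2.imwrite(f"pics/{n}4.png",p[...,::-1]);W=cloud(n,d).reshape(-1,3)
    a=(W[:,:2]-p0)@u(yaw);b=(W[:,:2]-p0)@u(yaw-90)
    for h in np.arange(0,.5,.03):
        m=(W[:,2]>.2+h)&(W[:,2]<.23+h)&(abs(a)<.16)&(abs(b)<.16)
        if m.sum()>10:print(n,"h%.2f"%h,m.sum(),"a",np.percentile(a[m],[1,99]),"b",np.percentile(b[m],[1,99]))
print(ctrl.get_state()["joints"])
```

```text
at 25.0 [ 0.48   -0.0516  0.1999] w 0.0704 f 0.0 [-0.2264 -0.1952 -0.3477]
side h0.00 345 a [-0.047   0.0433] b [-0.0138  0.0088]
side h0.03 417 a [-0.0525  0.0489] b [-0.0141  0.008 ]
side h0.06 1265 a [-0.0882  0.0829] b [-0.0409  0.0279]
side h0.09 3204 a [-0.0959  0.0909] b [-0.0399  0.0317]
side h0.12 1233 a [-0.0515  0.0152] b [-0.0288  0.0181]
side h0.15 1485 a [-0.0515  0.0281] b [-0.0404  0.0312]
side h0.18 1158 a [-0.0435  0.0306] b [-0.0448  0.0062]
side h0.21 1649 a [-0.0434  0.0312] b [-0.0446  0.0063]
side h0.24 308 a [-0.0421  0.019 ] b [-0.0435  0.0005]
top h0.06 216 a [-0.0082  0.0844] b [-0.0391  0.0312]
top h0.09 2318 a [0.0162 0.0941] b [-0.0383  0.0349]
top h0.12 32 a [0.0075 0.0168] b [-0.0274 -0.0194]
top h0.15 73 a [0.014  0.0369] b [-0.0369  0.0063]
top h0.18 162 a [0.0255 0.0422] b [-0.0351  0.0253]
top h0.21 438 a [0.0221 0.0419] b [-0.031   0.0335]
top h0.24 373 a [0.0266 0.0402] b [-0.022   0.0435]
top h0.27 243 a [0.0239 0.0401] b [-0.011   0.0426]
top h0.33 650 a [0.029  0.0694] b [-0.0519  0.0541]
top h0.36 1566 a [0.0265 0.0745] b [-0.0659  0.0588]
top h0.39 9075 a [-0.0469  0.092 ] b [-0.1132  0.047 ]
top h0.42 18404 a [-0.0313  0.1072] b [-0.1543  0.021 ]
top h0.45 13278 a [0.0251 0.1036] b [-0.1594 -0.0812]
[ 41.1235   2.8459 -40.9286 106.5356   1.9609  71.3329 110.8308]
```

View pics/side4.png

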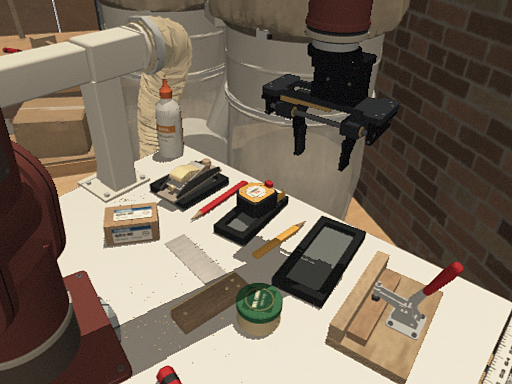

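The body is only 65 to 120 mm above the fingertip and the wrist above it is about 45 mm in radius. A low approach from the -y side with a 10 mm offset grip therefore clears the duct. Moving the plane now.

Run:
```python
from h import *
p0=np.array([.3848,.2485])+.010*u(21.4);p1=np.array([.4819,-.0798])+.010*u(24.4)
R0,R1=down(111.4),down(114.4);dz=.0135
ctrl.set_gripper(.072)
ctrl.move_ptp([.43,.13,.16],R0);ctrl.movel([*p0,.092],speed=.2)
print(ctrl.get_state()["joints"])
ctrl.movel([*p0,.02+dz],speed=.08);st("at")
ctrl.set_gripper(0,55);st("grip")
ctrl.movel([*p0,.097],speed=.1);st("lift")
ctrl.movel([.43,.13,.16],speed=.2)
ctrl.move_ptp([*p1,.15],R1);ctrl.movel([*p1,.05],speed=.2);ctrl.movel([*p1,.008+dz+.001],speed=.04);s=st("down")
p,d=eyes.camera("side");cv2.imwrite("pics/s5.png",p[...,::-1])
```

```text
[ 16.5524  11.3793 -58.2203 115.1484  11.2588  59.2944  64.3496]
at 27.9 [0.3942 0.2525 0.0337] w 0.0719 f 0.0 [-0.2054  0.4756  0.3539]
grip 28.5 [0.3944 0.2519 0.0337] w 0.0495 f 55.0 [-0.4884 -1.5421  2.6587]
lift 29.2 [0.3937 0.2517 0.0964] w 0.0493 f 55.0 [-0.5621 -0.183  -8.7456]
down 32.5 [ 0.4912 -0.0756  0.0225] w 0.0495 f 55.0 [ 0.503  -0.093  -8.0452]
```

View pics/s5.png

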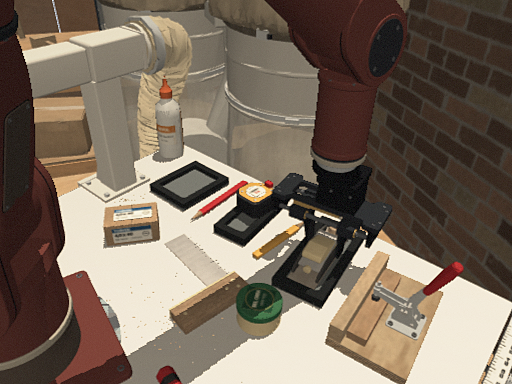

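The plane sits level inside the long insert's pocket, around px (322,250). The pocket of the short wide insert at (190,183) is now empty. I'll release the plane and move the tape.

Run:
```python
from h import *
s=ctrl.get_state();q=np.array(s["tool_pos"])
ctrl.set_gripper(.066);ctrl.movel([*q[:2],.06],speed=.1);ctrl.movel([*q[:2],.15],speed=.3)
p0=np.array([.468,.1022])+.008*u(192.1);p1=np.array([.3873,.2561])+.008*u(195.6)
R0,R1=down(102.1),down(105.6);dz=.014
ctrl.set_gripper(.087)
ctrl.move_ptp([*p0,.13],R0);ctrl.movel([*p0,.07],speed=.2);ctrl.movel([*p0,.02+dz],speed=.08);st("at")
ctrl.set_gripper(0,40);st("grip")
ctrl.movel([*p0,.10],speed=.1);s=st("lift")
assert .06<s["grip_width"]<.072
ctrl.movel([.43,.15,.11],R1,speed=.2)
ctrl.movel([*p1,.092],speed=.15);ctrl.movel([*p1,.05],speed=.15);ctrl.movel([*p1,.008+dz+.001],speed=.04);st("down")
p,d=eyes.camera("side");cv2.imwrite("pics/s6.png",p[...,::-1])
```

```text
at 36.6 [0.46   0.1008 0.0338] w 0.0871 f 0.0 [-0.6438 -0.1058  0.6406]
grip 37.1 [0.4604 0.1003 0.0343] w 0.0660 f 40.0 [-0.2673 -1.319   4.9938]
lift 37.9 [0.4597 0.1003 0.0995] w 0.0660 f 40.0 [-0.2205  0.6544 -4.2498]
down 40.6 [0.3796 0.2542 0.0231] w 0.0659 f 40.0 [-0.211   0.1091 -3.5334]
```

View pics/s6.png

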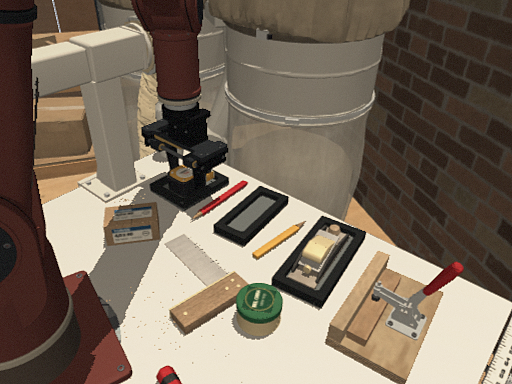

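The plane is seated in its pocket at px (320,255), and the tape is held in its pocket at (188,178). I'll release the tape, then move the bevel.

Run:
```python
from h import *
q=np.array(ctrl.get_state()["tool_pos"])
ctrl.set_gripper(.085);ctrl.movel([*q[:2],.07],speed=.1);ctrl.movel([*q[:2],.092],speed=.2);ctrl.movel([.43,.13,.16],speed=.25)
c0=np.array([.2922,-.3196]);phi0=124.6;c1=np.array([.4468,.0918])
def cost(phi1):
    b=999
    for k in(0,180):
        qs=[solver.solve_ik(P,down(y+k)) for P,y in(([*(c0-.022*u(phi0)),.014],phi0-90),([*(c1-.022*u(phi1)),.022],phi1-90))]
        if all(x is not None for x in qs): b=min(b,max(abs(x[6]) for x in qs))
    return b
o=[(cost(f),f) for f in(22.9,202.9)];print(o);phi1=min(o)[1]
pickplace(c0-.022*u(phi0),phi0-90,0,c1-.022*u(phi1),phi1-90,.008,.030,.0135,zt=.15)
q=np.array(ctrl.get_state()["tool_pos"])
ctrl.move_ptp([.33,-.42,.2],down(35))
for n in("top","side"):
    p,d=eyes.camera(n); cv2.imwrite(f"pics/{n}7.png",p[...,::-1]); np.save(f"pics/{n}7.npy",d)
W=cloud("top",np.load("pics/top7.npy"));Z=W[...,2]
for nm,b,t in(("tape",box(140,220,180,280),.03),("bevel",box(225,295,155,255),.028),("plane",box(298,390,130,250),.028),("plane-low",box(298,390,130,250),.0245)):
    T=comp(b&(Z>t)&(Z<.09));print(nm,rect(W[T][:,:2]),np.percentile(Z[T],[10,50,90]))
p=cv2.imread("pics/top7.png");cv2.imwrite("pics/t7c.png",cv2.resize(p[130:285,130:400],None,fx=2.9,fy=2.9,interpolation=cv2.INTER_CUBIC))
```

```text
[(np.float64(85.97446689514221), 22.9), (np.float64(80.92866334916846), 202.9)]
gripped 47.2 [ 0.3048 -0.3378  0.0137] w 0.0298 f 40.0 [0.1291 0.2422 2.4023]
lifted 48.2 [ 0.3042 -0.3375  0.1491] w 0.0293 f 40.0 [ 0.9297  0.4853 -2.7613]
down 51.2 [0.467  0.1005 0.0223] w 0.0295 f 40.0 [ 0.2907  0.2828 -3.2823]
done 52.8 [0.4674 0.0999 0.1503] w 0.0461 f 0.0 [-0.0463  0.4684 -0.2176]
tape (array([385.6, 256.6,  93.1,  68.3]), 19.0) [0.0448 0.0484 0.0514]
bevel (array([446.9,  93.2, 123.9,  30.2]), 22.9) [0.0331 0.0352 0.0373]
plane (array([482.5, -78.2, 120.9,  50.4]), 24.3) [0.0315 0.0463 0.0544]
plane-low (array([485.3, -76.8, 132.7,  50.6]), 24.4) [0.0286 0.0452 0.0541]
```

View pics/t7c.png

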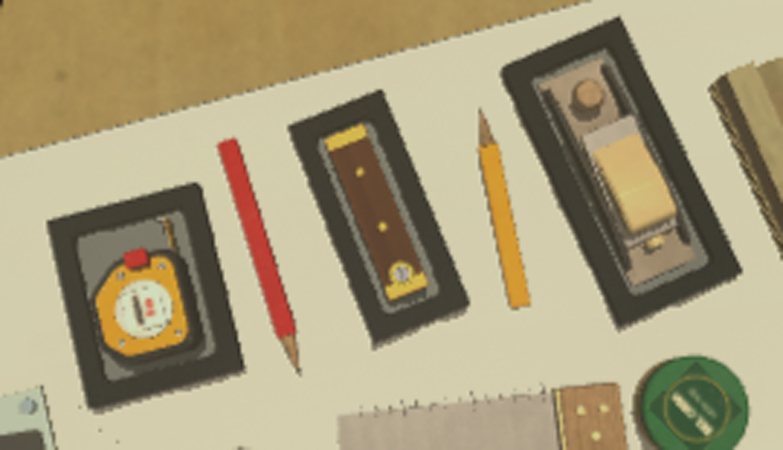

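View pics/side7.png

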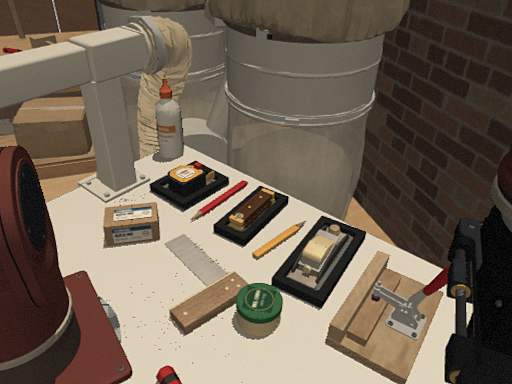

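All three tools are flat inside their pockets. The tape is at crop px (145,300), the folded bevel at (375,210) and the plane at (630,170). Their heights are about 12 mm lower than where they started or would sit on top of an insert, as expected, and every outline lies inside its pocket. Handing in.

Run:
```python
from h import *
st("end");print(ctrl.hand_in())
```

```text
end 54.8 [ 0.3309 -0.419   0.2   ] w 0.0458 f 0.0 [ 0.3851  0.89   -0.4463]
the job is handed in; nothing more can be done
None
```

The block plane, the tape measure and the folded bevel are each lying flat, right way up, in their own insert; the job was handed in at about 55 s of the 125 s allowed, and the judge's result was not shown.

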